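Pack the cable-testing kit back into its case

TASK

The network job at this desk is finished: put the four yellow tools of the cable-testing kit (tester, its remote unit, cable stripper, punch-down tool) back into the open case, each lying flat, right side up and fully down in its own foam pocket, the one cut to its size. Leave the phone's black power adapter and the block of sticky notes where they lie.

Things in the scene. Friction and masses are not known exactly. Their poses are not given: they have to be found in the camera images.
- tester: The cable tester's main unit: the biggest yellow tool, a yellow box with a black front panel, a row of small lights and a white switch on top; 104 long (x), 62 wide (y), 28 high. Loose, lying on the desk (z = 0) at the start. Origin: centre of the underside; x along the length, z up. Flat parallel sides; grip across the width at the middle. About 160 g.
- remote: The tester's remote unit: the small yellow box with a black panel and a row of lights; 64 long (x), 34 wide (y), 26 high. Loose, lying on the desk (z = 0) at the start. Origin: centre of the underside; x along the length, z up. Flat parallel sides; grip across the width at the middle. About 60 g.
- stripper: The cable stripper: a yellow bar with a finger ring (40 diameter) at its -x end and a black jaw (36 wide) at its +x end; 108 long (x), 40 wide over the ring, 21 high. Loose, lying on the desk (z = 0) at the start. Origin: centre of the underside; x along the length, z up. At the middle the bar is 26 wide (y) with flat sides for the stretch from x = -12 to +30: grip there. About 70 g.
- punch: The punch-down tool: a straight yellow handle with a black middle band, a black collar and a steel blade at the +x end; 120 long (x), 22 wide (y), 20 high. Loose, lying on the desk (z = 0) at the start. Origin: centre of the underside; x along the length, z up. Handle from x = -60 to +26 with flat sides; grip across the width (22) near the origin. About 90 g.
- pocket_tester: Fixed foam block (142 x 92, black, blue-floored pocket), one of four lying two by two in the open black case (300 x 200, walls level with the foam; lid flat beyond it, 22 high). The widest pocket, 120 x 78, for the main unit. Origin: centre of the block's underside, 6 mm above the desk; x along the pocket, y across, z up. Pocket centred on it: floor 4 mm, rim 12 mm above the origin.
- pocket_remote: Fixed foam block of the same kind in the case: the shortest pocket, 80 long, 50 wide, for the remote unit. Origin: centre of the block's underside, 6 mm above the desk; x along the pocket, y across, z up. Pocket centred on it: floor 4 mm, rim 12 mm above the origin (8 deep).
- pocket_stripper: Fixed foam block of the same kind in the case: the pocket 124 long, 56 wide, for the cable stripper. Origin: centre of the block's underside, 6 mm above the desk; x along the pocket, y across, z up. Pocket centred on it: floor 4 mm, rim 12 mm above the origin (8 deep).
- pocket_punch: Fixed foam block of the same kind in the case: the longest, narrowest pocket, 136 long, 38 wide, for the punch-down tool. Origin: centre of the block's underside, 6 mm above the desk; x along the pocket, y across, z up. Pocket centred on it: floor 4 mm, rim 12 mm above the origin (8 deep). Which block lies where in the case changes.
- adapter: Black power adapter of the desk phone, 90 long (x), 48 wide, 30 high, with six grey cross ribs on top, lying loose among the tools; not part of the kit: stays. Origin: centre of the underside.
- notes: Block of pale yellow sticky notes, 76 x 76, 24 high, lying loose among the tools; not part of the kit: stays. Origin: centre of the underside.
Not all that is in view belongs to the job. What is shaped like the tester but pink, red or turquoise is not meant.

How it is judged (in metres and radians):
At the end, for the whole second after the job is handed in: Each tool rests, let go and still, in its own pocket: origin within 15 mm of the pocket's centre, underside within 3 mm of its floor, level within 0.06 rad, either way round. Power adapter and sticky notes never shifted by more than 20 mm (horizontal distance between tester and pocket_tester below 0.015 m and z of tester in the frame of pocket_tester below 0.007 m and angle between each of tester, remote, stripper, punch's own z axis and vertical below 0.06 rad and linear speed of each of tester, remote, stripper, punch below 0.02 m/s and angular speed of each of tester, remote, stripper, punch below 0.2 rad/s and horizontal distance between remote and pocket_remote below 0.015 m and z of remote in the frame of pocket_remote below 0.007 m and horizontal distance between stripper and pocket_stripper below 0.015 m and z of stripper in the frame of pocket_stripper below 0.007 m and horizontal distance between punch and pocket_punch below 0.015 m and z of punch in the frame of pocket_punch below 0.007 m); the robot touches nothing.
It fails at once if the power adapter is shifted by more than 20 mm (distance of adapter from where it was at the start of the episode above 0.02 m).
It fails at once if the sticky notes are shifted by more than 20 mm (distance of notes from where it was at the start of the episode above 0.02 m).
It also fails if it takes over 112 s, if anything falls off the work surface, if the arm or the gripper's body presses on something with over 40 N, if the wrist force passes 120 N, or if a joint passes its speed limit or range.

ROBOT

A 6-joint arm with a two-finger parallel gripper is mounted at the origin on the work surface. World frame = base frame: x ahead of the robot, y to its left, z up, the work surface at z = 0. Lengths are in m, angles in degrees, forces in N, time in s.
With the tool pointing down it reaches from about 0.4 to 0.825 m from the base axis. Payload 7 kg.
Tool frame: the origin (TCP) lies midway between the tips of the shut fingers; the grasp point (between the pads) lies 19 mm behind it; z points along the fingers, y is the line along which they close (so a half turn about z gives the same grasp; the last joint's range is limited). The gripper opens to 88 mm and grips with 3 to 60 N. Pads are 19 mm wide; open, the fingers measure 130 mm over their backs; the gripper's body (78 mm by 193 mm) begins 47 mm behind the grasp point.
Start: joints at [-58.551, 20.546, 0.682, 0, -70.136, -16.507], TCP at [0.174, -0.652, 0.227] pointing down, gripper open.
Joint ranges: [-176.03, 176.03], [-82.01, 121.73], [-58.28, 71.71], [-173.87, 95.51], [-174.79, -0.11], [-173.66, 173.66]. Speed limits (degrees/s): [136.94, 136.94, 172.46, 180, 180, 180].

INTERFACE

Orientations are given as [roll, pitch, yaw] about the fixed x, y, z axes, in that order (R = Rz(yaw) Ry(pitch) Rx(roll)).
In Python, from plant import telemetry, viewer, workorder gives the robot as it stands. The module is installed in compiled form; this text tells all that it offers.
- The arm moves only by the tool carry_out, never from a script. Its argument "rows" is a list of rows, each a list of 6 numbers: the shift along the tool's x, y, z in m, then the turn, a rotation vector about the tool's x, y, z in rad. In form: [[tx, ty, tz, ax, ay, az], ...]. A call has 1 to 8 rows; each row is the pose to reach, as a shift and turn from the pose commanded when the call began, along the tool's axes at that moment; what a row does not reach only later rows make up. A row lasts 1/8 s, in which the tool goes at most 62.5 mm and 10.7 degrees, less where a joint would pass 70% of its speed; a pose out of reach is approached as far as the arm can. A call with a gripper value outside its range is refused whole. "grip" is the gripper's target within -1 to 1 (fully open at 1, half-way at 0, shut at -1), set as the call begins (left out, the last holds). The fingers move at their own pace and stop on an object; the grip force is fixed at half the most. Time passes only in rows, so rows that repeat a pose let the fingers close. It gives the time, the measured TCP pose, the force, the opening and the grip force at its end, in the units of the state.
- telemetry.get_obs(): the state, without advancing time (a new reading comes with each control period).
- viewer.snapshot(name): name is "side" or "top"; returns the picture (400x640x3 uint8, red, green, blue); there is no depth.
- viewer.camera_info(name): a dict with "intrinsics" (3x3 intrinsics, pixels), "k1" (the pictures are not rectified: a ray, as slopes to the right and down, at radius r is drawn at 1 + k1 r^2 times it, then the intrinsics apply), "extrinsics" (4x4, takes a point from camera to world coordinates). Camera axes: x right, y down, z forward; pixel columns grow to the right and rows downward; lengths in m; the calibration is good to about 2 mm. A picture is of the moment at which its call begins. camera_info takes no time and is no camera call.
- workorder.close_job(): hands the job in; it is judged then, once.
The state is a dict: "clock": time; "joint_pos": joint angles; "qvel": joint speeds; "tau": joint torques, N m; "tool_pos": TCP position; "orientation": TCP orientation; "force": force on the tool from outside, world axes, zero at the start; "moment": the same for the moment, N m; "opening": finger opening in m; "gripper_force": force on a finger pad.
Only numpy, scipy, OpenCV 4.12 (cv2) and the standard library are available. Lean on these libraries where they do the work, as an engineer would, in place of code of your own. Each camera call takes 0.05 s, during which the arm holds its last target. There are 200 camera calls.

## Working session

There is one attempt and no reset: what is moved stays moved. The work goes in short steps, Python scripts to look and compute and a tool call to move; the robot and the scene stay as the last step left them, time stands still between calls to the robot, and variables do not carry over. Pictures are saved under pics/ and viewed, at most 14 in all, crops included, and the job is handed in when it is done.

Besides the shell and the picture viewer there is one more tool, called after "Emit:" as name(argument=value, ...) on one line, values as JSON. carry_out: Moves the arm, as the interface text tells. Its arguments: {"type":"object","properties":{"rows":{"type":"array"},"grip":{"type":"number"}},"required":["rows"]}

```bash
mkdir -p pics; python3 - <<'E'
from plant import telemetry, viewer
import cv2, numpy as np
np.set_printoptions(precision=4,suppress=True)
for n in("top","side"):
    im=viewer.snapshot(n); cv2.imwrite(f"pics/{n}0.png",im[:,:,::-1])
    c=viewer.camera_info(n); print(n,c)
print(telemetry.get_obs())
E
```

```text
top {'intrinsics': array([[434.6443,   0.    , 330.0123],
       [  0.    , 434.6443, 198.2748],
       [  0.    ,   0.    ,   1.    ]]), 'k1': 0.0015401578622308322, 'extrinsics': array([[-0.0029, -0.9985,  0.0549,  0.4898],
       [-0.9998,  0.0018, -0.0191,  0.0013],
       [ 0.019 , -0.0549, -0.9983,  1.136 ],
       [ 0.    ,  0.    ,  0.    ,  1.    ]])}
side {'intrinsics': array([[422.3364,   0.    , 323.9022],
       [  0.    , 422.3364, 199.8288],
       [  0.    ,   0.    ,   1.    ]]), 'k1': -0.08749983025064823, 'extrinsics': array([[-0.9229, -0.2498,  0.2929,  0.2474],
       [-0.3849,  0.5966, -0.7042,  0.6986],
       [ 0.0012, -0.7627, -0.6468,  0.7161],
       [ 0.    ,  0.    ,  0.    ,  1.    ]])}
{'clock': 0.1, 'joint_pos': array([-58.548 ,  20.5888,   0.6372,  -0.0185, -70.1342, -16.5058]), 'qvel': array([ 0.1094, -0.0721,  0.1134,  0.1698,  0.0976,  0.0256]), 'tau': array([ -0.0007, -58.4161,  29.3753,   7.0155,   0.0101,  -0.0001]), 'tool_pos': array([ 0.1739, -0.6517,  0.2257]), 'orientation': array([ 179.9128,   -0.0077, -165.0601]), 'force': array([ 0.3628, -0.3489,  0.1868]), 'moment': array([-0.0279,  0.0865, -0.025 ]), 'gripper_force': 0.0, 'opening': 0.08754814125257326}
```

View pics/top0.png

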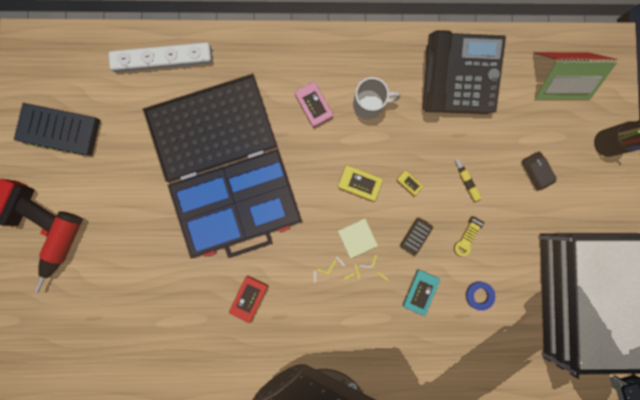

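View pics/side0.png

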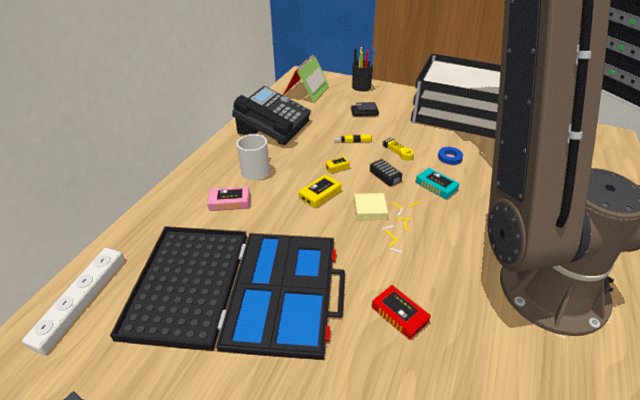

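Top view: tester about (360,183), remote (410,183), punch (468,181), stripper (469,237, ring at lower left), adapter (416,237), notes (357,238). Pockets: lower left (214,230) looks widest, lower right (268,212) shortest, upper left (202,194) and upper right (257,177) still to be sized. The side view agrees.

```bash
cat > h.py <<'E'
import cv2, numpy as np
from plant import viewer, telemetry
np.set_printoptions(precision=4,suppress=True)
def cast(n,px,z):
    c=viewer.camera_info(n);K=c["intrinsics"];T=c["extrinsics"]
    d=np.array([c["k1"],0,0,0,0])
    u=cv2.undistortPoints(np.asarray(px,float).reshape(-1,1,2),K,d).reshape(-1,2)
    r=np.c_[u,np.ones(len(u))]@T[:3,:3].T; o=T[:3,3]
    return o+r*((z-o[2])/r[:,2])[:,None]
def blobs(n,im,col,roi,amin=40,close=0):
    hsv=cv2.cvtColor(im,cv2.COLOR_RGB2HSV)
    lo,hi={"y":((20,120,90),(34,255,255)),"b":((100,120,70),(122,255,255)),"n":((20,40,150),(36,120,255)),"k":((0,0,0),(180,255,75))}[col]
    m=cv2.inRange(hsv,lo,hi); M=np.zeros_like(m); x0,y0,x1,y1=roi; M[y0:y1,x0:x1]=m[y0:y1,x0:x1]
    if close: M=cv2.morphologyEx(M,cv2.MORPH_CLOSE,np.ones((close,close)))
    return [c for c in cv2.findContours(M,cv2.RETR_EXTERNAL,cv2.CHAIN_APPROX_NONE)[0] if cv2.contourArea(c)>amin]
def rect(n,c,z):
    p=cast(n,c.reshape(-1,2),z)[:,:2]
    (cx,cy),(w,h),a=cv2.minAreaRect((p*1000).astype(np.float32))
    if w<h: w,h,a=h,w,a+90
    return np.array([cx,cy,w,h,(a+90)%180-90]).round(1)
E
python3 - <<'E'
from h import *
t=cv2.imread("pics/top0.png")[:,:,::-1].copy(); s=cv2.imread("pics/side0.png")[:,:,::-1].copy()
for nm,im,n,roiB,roiY in(("T",t,"top",(160,140,310,260),(330,150,495,265)),("S",s,"side",(220,225,345,360),(290,125,420,215))):
    for c in blobs(n,im,"b",roiB): print(nm,"pocket",c.reshape(-1,2).mean(0).round(),rect(n,c,.010 if n=="side" else .012))
    for col in "ynk":
      for c in blobs(n,im,col,roiY,25,5 if col=="y" else 3 if col=='k' else 0):
        print(nm,col,c.reshape(-1,2).mean(0).round(),cv2.contourArea(c),*[rect(n,c,z) for z in(0.0,.025)])
vis=np.vstack([cv2.resize(t[150:265,330:500],None,fx=4.5,fy=4.5,interpolation=cv2.INTER_CUBIC)])
cv2.imwrite("pics/crop1.png",vis[:,:,::-1])
E
```

```text
T pocket [213. 229.] [473.5 279.9 119.7  78.2 -71.7]
T pocket [267. 211.] [518.3 143.4  80.5  49.9 -71.6]
T pocket [202. 194.] [563.1 309.3 124.3  57.5 -72.1]
T pocket [255. 177.] [607.7 173.4 137.7  38.7 -71.5]
T y [466. 239.] 403.5 [ 445.3 -376.9   93.    43.3  -26.8] [ 446.3 -368.6   91.    42.3  -26.8]
T y [474. 193.] 112.5 [ 564.  -400.9   38.8   23.9   25.7] [ 562.3 -392.    37.9   23.4   25.7]
T y [409. 183.] 319.0 [ 592.7 -229.7   65.3   37.7   47.3] [ 590.4 -224.6   63.9   36.9   47.3]
T y [465. 175.] 85.0 [ 612.7 -376.1   30.7   23.9   25.6] [ 610.  -367.8   30.1   23.4   25.6]
T y [360. 183.] 942.5 [592.5 -99.4 106.4  65.8  68.8] [590.2 -97.2 104.1  64.3  68.8]
T n [357. 238.] 947.5 [448.5 -91.2  83.6  82.8  24.8] [449.4 -89.2  81.8  81.   24.8]
S pocket [300. 319.] [473.5 276.9 118.5  80.  -71.7]
S pocket [252. 316.] [563.6 306.6 122.8  57.3 -71.8]
S pocket [307. 263.] [519.  139.4  77.9  51.8 -71.7]
S pocket [265. 261.] [608.8 169.  134.2  39.2 -71.9]
S y [326. 180.] 1161.5 [ 593.  -168.5  247.3  100.1   85.2] [ 580.9 -138.2  238.6   96.6   85.2]
S y [401. 150.] 287.0 [ 445.7 -394.3  118.1   61.8  -36.8] [ 438.7 -356.2  114.    59.6  -36.8]
S y [365. 138.] 82.5 [ 566.  -413.3   47.8   36.7  -67. ] [ 554.9 -374.5   46.1   35.5  -67. ]
S y [349. 138.] 63.0 [ 616.5 -391.8   48.6   28.8  -69.5] [ 603.6 -353.7   46.9   27.8  -69.5]
S n [370. 204.] 662.5 [ 455.4 -115.    85.9   83.6   22.7] [448.2 -86.6  82.9  80.7  22.7]
S k [321. 186.] 121.5 [ 602.4 -133.2   59.5   33.4   68.1] [ 590.  -104.1   57.4   32.2   68.1]
S k [387. 173.] 402.0 [ 457.4 -261.   109.8   65.5  -31.8] [ 450.1 -227.5  106.    63.2  -31.8]
S k [357. 139.] 25.5 [ 591.5 -399.    29.7   18.9  -67. ] [ 579.5 -360.7   28.7   18.2  -67. ]
S k [295. 130.] 96.5 [ 783.7 -363.8   87.3   46.5  -63.8] [ 766.9 -324.4   84.1   45.   -67.5]
```

View pics/crop1.png

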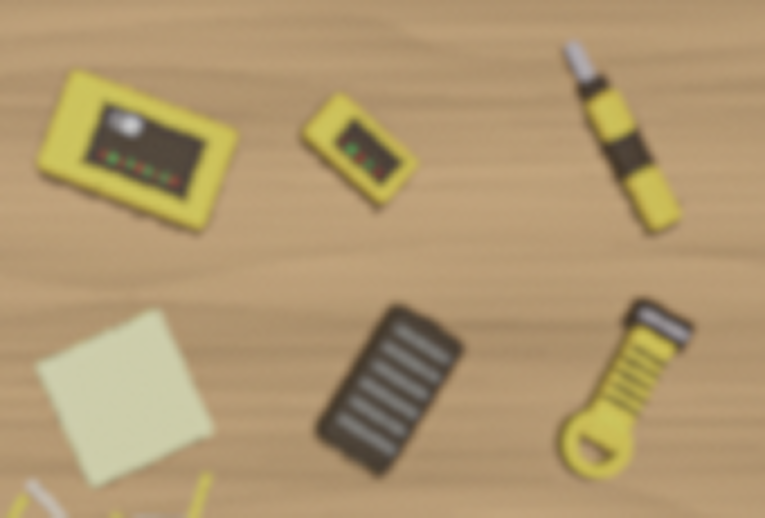

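Crop of the top view: all six objects are clearly apart. The stripper's jaw is at crop (659,323) and its ring at (598,438); the punch blade points up-left at (575,55). Pocket sizes match the text (tester lower left, remote lower right, stripper upper left, punch upper right), and both views agree within 4 mm. I'll take the punch first.

```bash
cat > go.py <<'E'
import sys, numpy as np
from plant import telemetry
x,y,z,yaw=map(float,sys.argv[1:5])   # mm, deg
o=telemetry.get_obs(); p=o["tool_pos"]; w=np.radians(o["orientation"][2])
d=np.array([x,y,z])/1000-p
dy=(yaw-np.degrees(w)+180)%360-180
t=[d@[np.cos(w),np.sin(w),0], d@[np.sin(w),-np.cos(w),0], -d[2], 0,0,-np.radians(dy)]
print("shift",np.round(t,4),"rows>=",np.ceil(max(np.linalg.norm(t[:3])/.0625,abs(dy)/10.7)))
print(round(o["clock"],2),p.round(4),o["orientation"].round(1),"q6",round(o["joint_pos"][5],1),"open",round(o["opening"],4),"F",o["force"].round(1),o["gripper_force"])
E
python3 go.py 601 -378 100 -153.5
python3 - <<'E'
from h import *
print("mug base/top side",cast("side",[[255,178]],0),cast("side",[[253,142]],.09),"top",cast("top",[[372,85]],.09),cast("top",[[372,118]],0))
E
```

```text
shift [-0.4832  0.1544  0.1257  0.      0.     -0.2018] rows>= 9.0
0.1 [ 0.1739 -0.6517  0.2257] [ 179.9   -0.  -165.1] q6 -16.5 open 0.0875 F [ 0.4 -0.3  0.2] 0.0
mug base/top side [[ 0.7859 -0.0937  0.    ]] [[ 0.805  -0.1344  0.09  ]] top [[ 0.8251 -0.1224  0.09  ]] [[ 0.7651 -0.1323  0.    ]]
```

Emit:
carry_out(rows=[[-0.03, 0.01, 0.01, 0, 0, -0.02], [-0.085, 0.03, 0.03, 0, 0, -0.05], [-0.14, 0.05, 0.05, 0, 0, -0.08], [-0.195, 0.07, 0.06, 0, 0, -0.1], [-0.25, 0.085, 0.07, 0, 0, -0.12], [-0.305, 0.1, 0.08, 0, 0, -0.15], [-0.36, 0.115, 0.095, 0, 0, -0.18], [-0.415, 0.13, 0.11, 0, 0, -0.2]], grip=0.3)

```text
clock: 1.1
tool_pos: [0.5428, -0.4183, 0.1159]
orientation: [180.0, -0.0, -153.5]
force: [-0.0, -0.8, 0.3]
opening: 0.0572
gripper_force: 0.0
```

```bash
python3 go.py 601 -378 50 -153.5
```

```text
shift [-0.07    0.0101  0.0659  0.      0.     -0.0008] rows>= 2.0
1.1 [ 0.5428 -0.4183  0.1159] [ 180.    -0.  -153.5] q6 -42.2 open 0.0572 F [-0.  -0.8  0.3] 0.0
```

Emit:
carry_out(rows=[[-0.02, 0.003, 0.015, 0, 0, 0], [-0.05, 0.008, 0.045, 0, 0, 0], [-0.07, 0.01, 0.066, 0, 0, 0], [-0.07, 0.01, 0.066, 0, 0, 0], [-0.07, 0.01, 0.066, 0, 0, 0], [-0.07, 0.01, 0.066, 0, 0, 0]])

```text
clock: 1.85
tool_pos: [0.5996, -0.3804, 0.0517]
orientation: [-179.9, 0.1, -153.7]
force: [0.3, 0.7, -0.9]
opening: 0.057
gripper_force: 0.0
```

```bash
python3 go.py 601 -378 10.5 -153.5; python3 - <<'E'
from h import *
t=viewer.snapshot("top");s=viewer.snapshot("side")
a=cv2.resize(t[130:220,400:540],(560,360),interpolation=2);b=cv2.resize(s[80:180,280:420],(560,400)[:2],interpolation=2)
cv2.imwrite("pics/p1.png",np.vstack([a[:300],b[100:400]])[:,:,::-1])
E
```

```text
shift [-0.0023  0.0015  0.0412  0.      0.     -0.0026] rows>= 1.0
1.85 [ 0.5996 -0.3804  0.0517] [-1.799e+02  1.000e-01 -1.537e+02] q6 -46.9 open 0.057 F [ 0.3  0.7 -0.9] 0.0
```

View pics/p1.png

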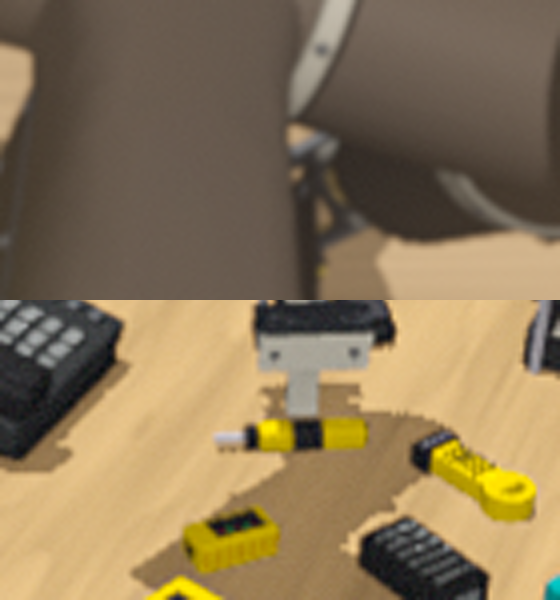

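Side view: the finger stands over the punch's black band (crop ≈(303,435)) and the handle is aligned. Descending.

Emit:
carry_out(rows=[[-0.001, 0.001, 0.015, 0, 0, 0], [-0.002, 0.001, 0.03, 0, 0, 0], [-0.002, 0.001, 0.041, 0, 0, 0], [-0.002, 0.001, 0.041, 0, 0, 0], [-0.002, 0.001, 0.041, 0, 0, 0]])

```text
clock: 2.58
tool_pos: [0.6013, -0.3778, 0.0096]
orientation: [-180.0, -0.0, -153.6]
force: [0.2, -0.1, 0.5]
opening: 0.0572
gripper_force: 0.0
```

Emit:
carry_out(rows=[[0, 0, 0, 0, 0, 0], [0, 0, 0, 0, 0, 0], [0, 0, 0, 0, 0, 0], [0, 0, 0, 0, 0, 0], [0, 0, 0, 0, 0, 0], [0, 0, 0, 0, 0, 0]], grip=-1)

```text
clock: 3.32
tool_pos: [0.6011, -0.3777, 0.0097]
orientation: [-180.0, 0.0, -153.6]
force: [-0.8, 0.4, 1.6]
opening: 0.0215
gripper_force: 30.0
```

Emit:
carry_out(rows=[[0, 0, -0.01, 0, 0, 0], [0, 0, -0.03, 0, 0, 0], [0, 0, -0.055, 0, 0, 0], [0, 0, -0.075, 0, 0, 0], [0, 0, -0.09, 0, 0, 0], [0, 0, -0.09, 0, 0, 0]])

```text
clock: 4.08
tool_pos: [0.6018, -0.378, 0.1014]
orientation: [-179.9, 0.1, -153.6]
force: [0.2, 0.3, -0.7]
opening: 0.0215
gripper_force: 30.0
```

```bash
python3 go.py 608 171 100 -71.7
```

```text
shift [-2.4970e-01  4.8900e-01  1.4000e-03  0.0000e+00  0.0000e+00 -1.4293e+00] rows>= 9.0
4.08 [ 0.6018 -0.378   0.1014] [-1.799e+02  1.000e-01 -1.536e+02] q6 -47.1 open 0.0215 F [ 0.2  0.3 -0.7] 29.978006780147552
```

Emit:
carry_out(rows=[[-0.006, 0.012, 0, 0, 0, -0.04], [-0.02, 0.038, 0, 0, 0, -0.11], [-0.038, 0.074, 0, 0, 0, -0.22], [-0.056, 0.11, 0, 0, 0, -0.33], [-0.075, 0.147, 0, 0, 0, -0.44], [-0.094, 0.184, 0, 0, 0, -0.55], [-0.113, 0.221, 0, 0, 0, -0.66], [-0.131, 0.257, 0, 0, 0, -0.76]])

```text
clock: 5.08
tool_pos: [0.6031, -0.0872, 0.0985]
orientation: [179.9, -0.0, -109.7]
force: [0.1, -0.0, -1.9]
opening: 0.0216
gripper_force: 30.0
```

```bash
python3 go.py 608 171 100 -71.7
```

```text
shift [-0.2447  0.0826 -0.0015  0.      0.     -0.6641] rows>= 5.0
5.08 [ 0.6031 -0.0872  0.0985] [ 179.9   -0.  -109.7] q6 -29.8 open 0.0216 F [ 0.1 -0.  -1.9] 29.97687667608261
```

Emit:
carry_out(rows=[[-0.035, 0.012, 0, 0, 0, -0.1], [-0.075, 0.025, 0, 0, 0, -0.2], [-0.115, 0.039, 0, 0, 0, -0.31], [-0.155, 0.052, 0, 0, 0, -0.42], [-0.19, 0.064, 0, 0, 0, -0.52], [-0.22, 0.074, 0, 0, 0, -0.6], [-0.238, 0.08, 0, 0, 0, -0.65], [-0.245, 0.083, 0, 0, 0, -0.664]])

```text
clock: 6.08
tool_pos: [0.6095, 0.1702, 0.0988]
orientation: [179.9, -0.0, -71.9]
force: [-0.3, -0.5, -1.3]
opening: 0.0219
gripper_force: 30.0
```

Emit:
carry_out(rows=[[0, 0, 0.015, 0, 0, 0], [0, 0, 0.035, 0, 0, 0], [0, 0, 0.04, 0, 0, 0], [0, 0, 0.04, 0, 0, 0], [0, 0, 0.04, 0, 0, 0]])

```text
clock: 6.7
tool_pos: [0.6107, 0.1692, 0.0601]
orientation: [-179.9, 0.0, -72.0]
force: [0.3, 0.1, -0.9]
opening: 0.0218
gripper_force: 30.0
```

```bash
python3 go.py 608 171 21 -71.7; python3 - <<'E'
from h import *
s=viewer.snapshot("side")
cv2.imwrite("pics/p2.png",cv2.resize(s[180:360,180:400],None,fx=3,fy=3,interpolation=2)[:,:,::-1])
E
```

```text
shift [-0.0025  0.002   0.0391  0.      0.     -0.0058] rows>= 1.0
6.7 [0.6107 0.1692 0.0601] [-179.9    0.   -72. ] q6 -15.2 open 0.0218 F [ 0.3  0.1 -0.9] 29.97799962759018
```

View pics/p2.png

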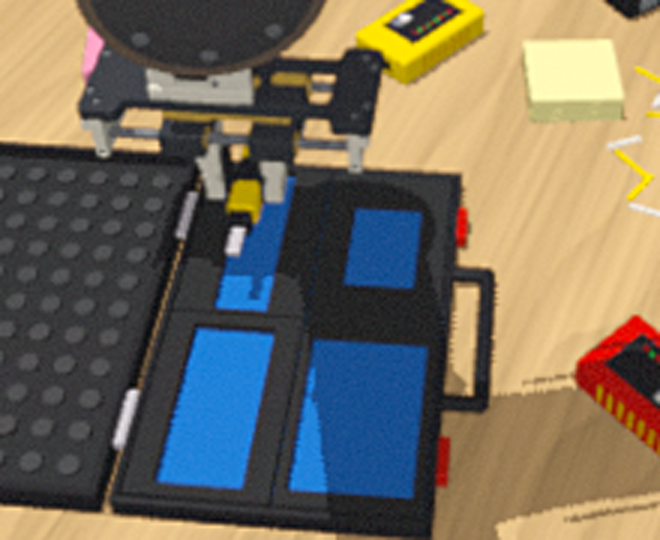

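Side view: punch held level, its blade at crop (235,240), with the shadow falling in the long narrow pocket. Lowering to about TCP 0.0205 and releasing.

Emit:
carry_out(rows=[[-0.001, 0.001, 0.012, 0, 0, 0], [-0.002, 0.002, 0.025, 0, 0, 0], [-0.002, 0.002, 0.035, 0, 0, 0], [-0.002, 0.002, 0.039, 0, 0, 0], [-0.002, 0.002, 0.039, 0, 0, 0], [-0.002, 0.002, 0.039, 0, 0, 0]])

```text
clock: 7.5
tool_pos: [0.6078, 0.1708, 0.0206]
orientation: [-180.0, 0.0, -72.0]
force: [0.1, 0.5, -1.6]
opening: 0.0214
gripper_force: 30.0
```

Emit:
carry_out(rows=[[0, 0, 0, 0, 0, 0], [0, 0, 0, 0, 0, 0], [0, 0, 0, 0, 0, 0], [0, 0, -0.005, 0, 0, 0], [0, 0, -0.02, 0, 0, 0], [0, 0, -0.045, 0, 0, 0], [0, 0, -0.07, 0, 0, 0], [0, 0, -0.08, 0, 0, 0]], grip=0.1)

```text
clock: 8.5
tool_pos: [0.6087, 0.1712, 0.1032]
orientation: [-179.8, 0.0, -72.0]
force: [-0.2, 0.8, 0.2]
opening: 0.0482
gripper_force: 0.0
```

```bash
python3 go.py 456 -379 70 -27.5
```

```text
shift [ 0.476   0.3153  0.0332  0.      0.     -0.7765] rows>= 10.0
8.5 [0.6087 0.1712 0.1032] [-179.8    0.   -72. ] q6 -15.4 open 0.0482 F [-0.2  0.8  0.2] 0.0
```

Emit:
carry_out(rows=[[0.02, 0.014, 0, 0, 0, -0.04], [0.06, 0.04, 0, 0, 0, -0.1], [0.105, 0.07, 0, 0, 0, -0.18], [0.15, 0.1, 0, 0, 0, -0.25], [0.195, 0.13, 0, 0, 0, -0.32], [0.24, 0.16, 0, 0, 0, -0.4], [0.285, 0.19, 0, 0, 0, -0.48], [0.33, 0.22, 0, 0, 0, -0.55]], grip=0.3)

```text
clock: 9.5
tool_pos: [0.4996, -0.2127, 0.1008]
orientation: [-180.0, -0.0, -40.3]
force: [1.5, -0.2, -0.3]
opening: 0.0571
gripper_force: 0.0
```

```bash
python3 go.py 456 -379 70 -27.5
```

```text
shift [ 0.0744  0.155   0.0308  0.      0.     -0.2241] rows>= 3.0
9.5 [ 0.4996 -0.2127  0.1008] [-180.    -0.   -40.3] q6 52.0 open 0.0571 F [ 1.5 -0.2 -0.3] 0.0
```

Emit:
carry_out(rows=[[0.022, 0.045, 0, 0, 0, -0.06], [0.042, 0.09, 0, 0, 0, -0.13], [0.06, 0.125, 0.01, 0, 0, -0.18], [0.07, 0.148, 0.02, 0, 0, -0.21], [0.0745, 0.155, 0.031, 0, 0, -0.224], [0.0745, 0.155, 0.031, 0, 0, -0.224], [0.0745, 0.155, 0.031, 0, 0, -0.224]])

```text
clock: 10.38
tool_pos: [0.4568, -0.3767, 0.0698]
orientation: [-180.0, -0.0, -27.6]
force: [-0.3, 0.1, -0.4]
opening: 0.0571
gripper_force: 0.0
```

```bash
python3 go.py 456 -379 10.5 -27.5; python3 - <<'E'
from h import *
s=viewer.snapshot("side")
t=viewer.snapshot("top")
a=cv2.resize(s[90:190,320:480],(640,400),interpolation=2);b=cv2.resize(t[145:265,160:310],(250,200),interpolation=2)
im=np.zeros((600,640,3),np.uint8);im[:400]=a;im[400:,:250]=b
cv2.imwrite("pics/p3.png",im[:,:,::-1])
E
```

```text
shift [ 0.0004  0.0024  0.0593  0.      0.     -0.0023] rows>= 1.0
10.38 [ 0.4568 -0.3767  0.0698] [-180.    -0.   -27.6] q6 83.0 open 0.0571 F [-0.3  0.1 -0.4] 0.0
```

View pics/p3.png

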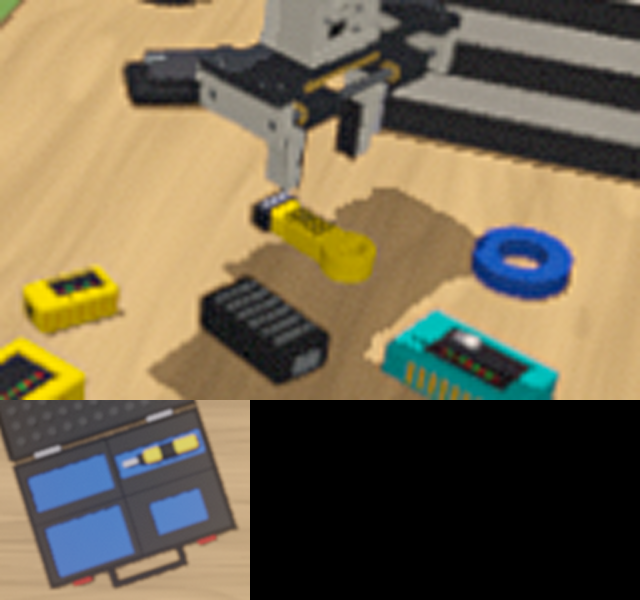

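Side view: fingers straddle the stripper's bar (crop ≈(310,230)), clear of adapter and tape. The top view shows the punch lying inside its narrow pocket. Descend and grip.

Emit:
carry_out(rows=[[0, 0.001, 0.015, 0, 0, 0], [0, 0.002, 0.035, 0, 0, 0], [0, 0.002, 0.052, 0, 0, 0], [0, 0.002, 0.059, 0, 0, 0], [0, 0.002, 0.059, 0, 0, 0], [0, 0.002, 0.059, 0, 0, 0]])

```text
clock: 11.22
tool_pos: [0.4558, -0.3794, 0.011]
orientation: [180.0, -0.0, -27.7]
force: [-0.8, 0.3, -0.8]
opening: 0.0568
gripper_force: 0.0
```

Emit:
carry_out(rows=[[0, 0, 0, 0, 0, 0], [0, 0, 0, 0, 0, 0], [0, 0, 0, 0, 0, 0], [0, 0, 0, 0, 0, 0], [0, 0, 0, 0, 0, 0], [0, 0, 0, 0, 0, 0]], grip=-1)

```text
clock: 11.98
tool_pos: [0.4555, -0.3792, 0.0107]
orientation: [180.0, -0.0, -27.7]
force: [-0.9, -0.9, 2.1]
opening: 0.0254
gripper_force: 29.7
```

Emit:
carry_out(rows=[[0, 0, -0.01, 0, 0, 0], [0, 0, -0.03, 0, 0, 0], [0, 0, -0.055, 0, 0, 0], [0, 0, -0.075, 0, 0, 0], [0, 0, -0.09, 0, 0, 0], [0, 0, -0.09, 0, 0, 0]])

```text
clock: 12.72
tool_pos: [0.456, -0.3795, 0.1018]
orientation: [-180.0, -0.1, -27.7]
force: [0.2, -0.5, -0.2]
opening: 0.0256
gripper_force: 29.7
```

```bash
python3 go.py 565 304 100 -71.7
```

```text
shift [-0.2208 -0.6559  0.0018  0.      0.      0.7686] rows>= 12.0
12.72 [ 0.456  -0.3795  0.1018] [-1.80e+02 -1.00e-01 -2.77e+01] q6 83.2 open 0.0256 F [ 0.2 -0.5 -0.2] 29.73079115152359
```

Emit:
carry_out(rows=[[-0.005, -0.015, 0, 0, 0, 0.02], [-0.016, -0.047, 0, 0, 0, 0.06], [-0.032, -0.095, 0, 0, 0, 0.11], [-0.048, -0.143, 0, 0, 0, 0.17], [-0.064, -0.19, 0, 0, 0, 0.22], [-0.08, -0.238, 0, 0, 0, 0.28], [-0.096, -0.285, 0, 0, 0, 0.33], [-0.112, -0.333, 0, 0, 0, 0.39]])

```text
clock: 13.72
tool_pos: [0.5103, -0.0307, 0.0998]
orientation: [179.9, 0.0, -50.1]
force: [0.4, 0.5, -0.9]
opening: 0.0255
gripper_force: 29.7
```

```bash
python3 go.py 565 304 100 -71.7
```

```text
shift [-2.217e-01 -2.566e-01 -2.000e-04  0.000e+00  0.000e+00  3.767e-01] rows>= 6.0
13.72 [ 0.5103 -0.0307  0.0998] [179.9   0.  -50.1] q6 21.3 open 0.0255 F [ 0.4  0.5 -0.9] 29.72862035036087
```

Emit:
carry_out(rows=[[-0.032, -0.037, 0, 0, 0, 0.055], [-0.065, -0.075, 0, 0, 0, 0.11], [-0.1, -0.116, 0, 0, 0, 0.17], [-0.135, -0.156, 0, 0, 0, 0.23], [-0.167, -0.193, 0, 0, 0, 0.285], [-0.195, -0.226, 0, 0, 0, 0.33], [-0.213, -0.247, 0, 0, 0, 0.36], [-0.222, -0.257, 0, 0, 0, 0.377]])

```text
clock: 14.72
tool_pos: [0.5646, 0.304, 0.0992]
orientation: [179.9, -0.0, -71.6]
force: [-1.0, -0.1, -0.5]
opening: 0.0259
gripper_force: 29.7
```

Emit:
carry_out(rows=[[0, 0, 0.015, 0, 0, 0], [0, 0, 0.035, 0, 0, 0], [0, 0, 0.04, 0, 0, 0], [0, 0, 0.04, 0, 0, 0], [0, 0, 0.04, 0, 0, 0]])

```text
clock: 15.35
tool_pos: [0.5654, 0.3029, 0.0612]
orientation: [-179.9, 0.0, -71.6]
force: [0.3, -0.7, -1.0]
opening: 0.026
gripper_force: 29.7
```

```bash
python3 go.py 565 304 22 -71.7; python3 - <<'E'
from h import *
s=viewer.snapshot("side")
cv2.imwrite("pics/p4.png",cv2.resize(s[200:380,140:380],None,fx=2.5,fy=2.5,interpolation=2)[:,:,::-1])
E
```

```text
shift [-0.0012  0.      0.0392  0.      0.      0.0014] rows>= 1.0
15.35 [0.5654 0.3029 0.0612] [-179.9    0.   -71.6] q6 -27.2 open 0.026 F [ 0.3 -0.7 -1. ] 29.730668663978577
```

View pics/p4.png

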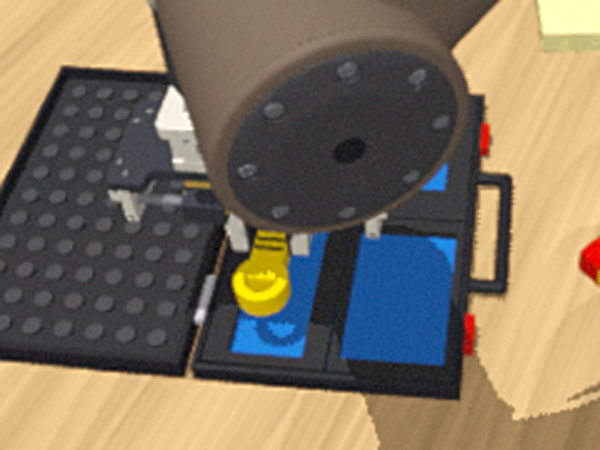

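Stripper held level over its own pocket: the ring is at crop (262,285) with its shadow in the pocket's end. Lowering and releasing with a small opening (the lid is near).

Emit:
carry_out(rows=[[-0.001, 0, 0.012, 0, 0, 0], [-0.001, 0, 0.025, 0, 0, 0], [-0.001, 0, 0.035, 0, 0, 0], [-0.001, 0, 0.0395, 0, 0, 0], [-0.001, 0, 0.0395, 0, 0, 0], [-0.001, 0, 0.0395, 0, 0, 0]])

```text
clock: 16.15
tool_pos: [0.5648, 0.304, 0.0209]
orientation: [-180.0, 0.0, -71.6]
force: [0.3, -0.5, 0.0]
opening: 0.0261
gripper_force: 29.8
```

Emit:
carry_out(rows=[[0, 0, 0, 0, 0, 0], [0, 0, 0, 0, 0, 0], [0, 0, 0, 0, 0, 0], [0, 0, -0.005, 0, 0, 0], [0, 0, -0.02, 0, 0, 0], [0, 0, -0.045, 0, 0, 0], [0, 0, -0.07, 0, 0, 0], [0, 0, -0.08, 0, 0, 0]], grip=0.1)

```text
clock: 17.15
tool_pos: [0.5656, 0.3047, 0.1038]
orientation: [-179.8, 0.1, -71.6]
force: [-0.3, 0.4, 0.4]
opening: 0.0487
gripper_force: 0.0
```

```bash
python3 go.py 591.5 -227 70 -132.7
```

```text
shift [0.5127 0.1433 0.0338 0.     0.     1.0665] rows>= 9.0
17.15 [0.5656 0.3047 0.1038] [-1.798e+02  1.000e-01 -7.160e+01] q6 -27.3 open 0.0487 F [-0.3  0.4  0.4] 0.0
```

Emit:
carry_out(rows=[[0.02, 0.006, 0, 0, 0, 0.04], [0.06, 0.017, 0, 0, 0, 0.12], [0.11, 0.03, 0, 0, 0, 0.23], [0.16, 0.045, 0, 0, 0, 0.33], [0.21, 0.06, 0, 0, 0, 0.44], [0.26, 0.073, 0, 0, 0, 0.54], [0.31, 0.087, 0, 0, 0, 0.65], [0.36, 0.1, 0, 0, 0, 0.75]], grip=0.5)

```text
clock: 18.15
tool_pos: [0.5821, -0.0716, 0.1004]
orientation: [179.9, -0.0, -114.9]
force: [0.9, 0.5, -0.7]
opening: 0.0662
gripper_force: 0.0
```

```bash
python3 go.py 591.5 -227 60 -132.7
```

```text
shift [ 0.137  -0.0738  0.0404  0.      0.      0.3113] rows>= 3.0
18.15 [ 0.5821 -0.0716  0.1004] [ 179.9   -0.  -114.9] q6 -36.9 open 0.0662 F [ 0.9  0.5 -0.7] 0.0
```

Emit:
carry_out(rows=[[0.04, -0.022, 0, 0, 0, 0.09], [0.08, -0.043, 0, 0, 0, 0.18], [0.11, -0.059, 0.005, 0, 0, 0.25], [0.13, -0.07, 0.02, 0, 0, 0.29], [0.137, -0.074, 0.04, 0, 0, 0.311], [0.137, -0.074, 0.04, 0, 0, 0.311], [0.137, -0.074, 0.04, 0, 0, 0.311]])

```text
clock: 19.02
tool_pos: [0.5936, -0.2241, 0.0611]
orientation: [180.0, -0.0, -132.3]
force: [0.9, 0.1, 0.3]
opening: 0.0659
gripper_force: 0.0
```

```bash
python3 go.py 591.5 -227 12 -132.7; python3 - <<'E'
from h import *
s=viewer.snapshot("side")
t=viewer.snapshot("top")
a=cv2.resize(s[90:215,270:430],(512,400),interpolation=2);b=cv2.resize(t[145:265,160:310],(250,200),interpolation=2)
im=np.zeros((600,512,3),np.uint8);im[:400]=a;im[400:,:250]=b
cv2.imwrite("pics/p5.png",im[:,:,::-1])
E
```

```text
shift [ 0.0036 -0.0004  0.0491  0.      0.      0.0063] rows>= 1.0
19.02 [ 0.5936 -0.2241  0.0611] [ 180.    -0.  -132.3] q6 -39.3 open 0.0659 F [0.9 0.1 0.3] 0.0
```

View pics/p5.png

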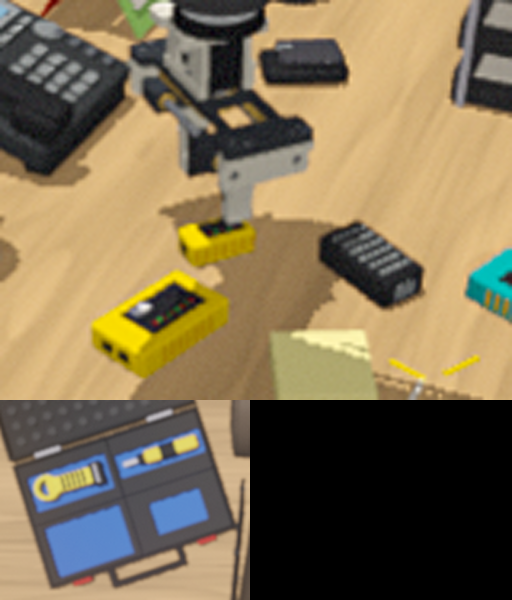

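Side view: the near finger stands beside the remote (crop (238,205) against (218,243)), clear of the tester and adapter. The stripper and punch both lie in their pockets. Descend and grip.

Emit:
carry_out(rows=[[0.001, 0, 0.012, 0, 0, 0], [0.003, 0, 0.028, 0, 0, 0.006], [0.004, 0, 0.042, 0, 0, 0.006], [0.004, 0, 0.049, 0, 0, 0.006], [0.004, 0, 0.049, 0, 0, 0.006], [0.004, 0, 0.049, 0, 0, 0.006]])

```text
clock: 19.88
tool_pos: [0.5914, -0.2276, 0.0123]
orientation: [-180.0, 0.0, -132.7]
force: [-0.0, -0.6, 0.4]
opening: 0.0655
gripper_force: 0.0
```

Emit:
carry_out(rows=[[0, 0, 0, 0, 0, 0], [0, 0, 0, 0, 0, 0], [0, 0, 0, 0, 0, 0], [0, 0, 0, 0, 0, 0], [0, 0, 0, 0, 0, 0], [0, 0, 0, 0, 0, 0]], grip=-1)

```text
clock: 20.62
tool_pos: [0.5911, -0.2275, 0.0122]
orientation: [-180.0, 0.0, -132.7]
force: [-0.1, 1.1, 1.9]
opening: 0.0338
gripper_force: 30.0
```

Emit:
carry_out(rows=[[0, 0, -0.01, 0, 0, 0], [0, 0, -0.03, 0, 0, 0], [0, 0, -0.055, 0, 0, 0], [0, 0, -0.075, 0, 0, 0], [0, 0, -0.09, 0, 0, 0], [0, 0, -0.09, 0, 0, 0]])

```text
clock: 21.38
tool_pos: [0.5917, -0.2276, 0.1035]
orientation: [-179.9, 0.1, -132.7]
force: [-0.7, 0.7, -0.8]
opening: 0.034
gripper_force: 30.0
```

```bash
python3 go.py 518.5 141.5 100 -71.7
```

```text
shift [-0.2214  0.3043  0.0035  0.      0.     -1.0653] rows>= 7.0
21.38 [ 0.5917 -0.2276  0.1035] [-1.799e+02  1.000e-01 -1.327e+02] q6 -39.3 open 0.034 F [-0.7  0.7 -0.8] 29.988801777362823
```

Emit:
carry_out(rows=[[-0.01, 0.014, 0, 0, 0, -0.05], [-0.032, 0.044, 0, 0, 0, -0.15], [-0.06, 0.082, 0, 0, 0, -0.28], [-0.088, 0.12, 0, 0, 0, -0.41], [-0.115, 0.158, 0, 0, 0, -0.54], [-0.143, 0.196, 0, 0, 0, -0.68], [-0.17, 0.234, 0, 0, 0, -0.82], [-0.195, 0.267, 0, 0, 0, -0.94]])

```text
clock: 22.38
tool_pos: [0.5257, 0.0987, 0.1012]
orientation: [179.9, -0.0, -78.5]
force: [0.2, -0.6, -0.2]
opening: 0.0339
gripper_force: 30.0
```

```bash
python3 go.py 518.5 141.5 60 -71.7
```

```text
shift [-0.0434 -0.0015  0.0412  0.      0.     -0.1189] rows>= 1.0
22.38 [0.5257 0.0987 0.1012] [179.9  -0.  -78.5] q6 -20.1 open 0.0339 F [ 0.2 -0.6 -0.2] 29.986839294433594
```

Emit:
carry_out(rows=[[-0.02, 0, 0, 0, 0, -0.06], [-0.035, -0.001, 0.005, 0, 0, -0.1], [-0.043, -0.0015, 0.02, 0, 0, -0.119], [-0.043, -0.0015, 0.041, 0, 0, -0.119], [-0.043, -0.0015, 0.041, 0, 0, -0.119], [-0.043, -0.0015, 0.041, 0, 0, -0.119]])

```text
clock: 23.12
tool_pos: [0.5206, 0.1388, 0.061]
orientation: [180.0, -0.0, -72.1]
force: [0.6, 0.6, -1.1]
opening: 0.0337
gripper_force: 30.0
```

```bash
python3 go.py 518.5 141.5 23 -71.7; python3 - <<'E'
from h import *
s=viewer.snapshot("side")
cv2.imwrite("pics/p6.png",cv2.resize(s[180:360,180:400],None,fx=2.5,fy=2.5,interpolation=2)[:,:,::-1])
E
```

```text
shift [-0.0032  0.0012  0.038   0.      0.     -0.0073] rows>= 1.0
23.12 [0.5206 0.1388 0.061 ] [180.   -0.  -72.1] q6 -17.9 open 0.0337 F [ 0.6  0.6 -1.1] 29.988861680030823
```

View pics/p6.png

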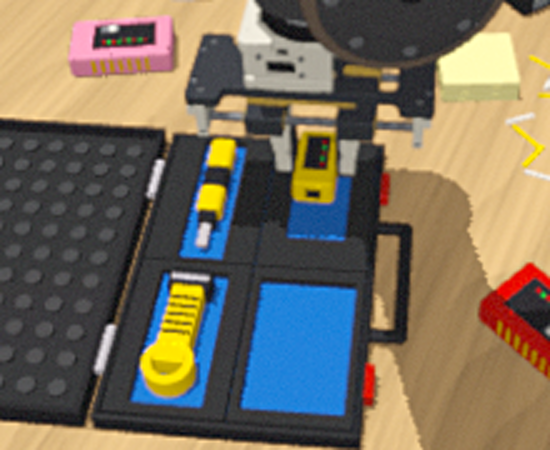

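Remote held level above the short pocket (crop (318,165)); punch and stripper are well seated. Lower and release.

Emit:
carry_out(rows=[[-0.001, 0, 0.012, 0, 0, -0.004], [-0.003, 0.001, 0.025, 0, 0, -0.007], [-0.003, 0.001, 0.034, 0, 0, -0.007], [-0.003, 0.001, 0.038, 0, 0, -0.007], [-0.003, 0.001, 0.038, 0, 0, -0.007], [-0.003, 0.001, 0.038, 0, 0, -0.007]])

```text
clock: 23.92
tool_pos: [0.5188, 0.1421, 0.0231]
orientation: [-180.0, 0.0, -71.7]
force: [-1.1, 0.6, -1.1]
opening: 0.0338
gripper_force: 30.0
```

Emit:
carry_out(rows=[[0, 0, 0, 0, 0, 0], [0, 0, 0, 0, 0, 0], [0, 0, 0, 0, 0, 0], [0, 0, -0.005, 0, 0, 0], [0, 0, -0.02, 0, 0, 0], [0, 0, -0.045, 0, 0, 0], [0, 0, -0.07, 0, 0, 0], [0, 0, -0.08, 0, 0, 0]], grip=0.1)

```text
clock: 24.92
tool_pos: [0.5195, 0.1425, 0.1056]
orientation: [-179.8, 0.0, -71.7]
force: [-0.2, 0.3, 0.3]
opening: 0.0477
gripper_force: 0.0
```

```bash
python3 go.py 591.2 -98.2 65 -111.2
```

```text
shift [0.251  0.0077 0.0406 0.     0.     0.6902] rows>= 5.0
24.93 [0.5195 0.1425 0.1056] [-179.8    0.   -71.7] q6 -17.9 open 0.0477 F [-0.2  0.3  0.3] 0.0
```

Emit:
carry_out(rows=[[0.02, 0.001, 0, 0, 0, 0.05], [0.06, 0.002, 0, 0, 0, 0.16], [0.105, 0.003, 0, 0, 0, 0.29], [0.15, 0.005, 0, 0, 0, 0.41], [0.195, 0.006, 0, 0, 0, 0.54], [0.23, 0.007, 0, 0, 0, 0.63], [0.247, 0.008, 0.02, 0, 0, 0.68], [0.251, 0.008, 0.04, 0, 0, 0.69]], grip=1)

```text
clock: 25.92
tool_pos: [0.59, -0.1002, 0.0626]
orientation: [-180.0, 0.0, -111.4]
force: [-0.1, -0.3, -0.4]
opening: 0.0875
gripper_force: 0.0
```

Emit:
carry_out(rows=[[0, 0, 0, 0, 0, 0], [0, 0, 0, 0, 0, 0]])

```text
clock: 26.18
tool_pos: [0.5902, -0.0986, 0.0637]
orientation: [-180.0, 0.0, -111.2]
force: [0.4, 0.8, 0.4]
opening: 0.0873
gripper_force: 0.0
```

```bash
python3 go.py 591.2 -98.2 12.5 -111.2; python3 - <<'E'
from h import *
s=viewer.snapshot("side")
cv2.imwrite("pics/p7.png",cv2.resize(s[110:310,210:410],None,fx=2.5,fy=2.5,interpolation=2)[:,:,::-1])
E
```

```text
shift [-0.0008 -0.0007  0.0512  0.      0.      0.0007] rows>= 1.0
26.18 [ 0.5902 -0.0986  0.0637] [-180.     0.  -111.2] q6 -30.4 open 0.0873 F [0.4 0.8 0.4] 0.0
```

View pics/p7.png

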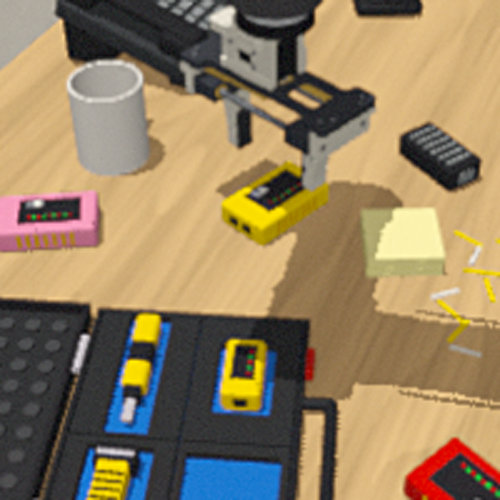

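Side view: the fingers straddle the tester (finger tip at crop (317,185), other at (240,140)), clear of the notes and mug; the remote sits in its pocket. Descend and grip.

Emit:
carry_out(rows=[[0, 0, 0.012, 0, 0, 0], [-0.001, -0.001, 0.026, 0, 0, 0], [-0.001, -0.001, 0.04, 0, 0, 0], [-0.001, -0.001, 0.051, 0, 0, 0], [-0.001, -0.001, 0.051, 0, 0, 0], [-0.001, -0.001, 0.051, 0, 0, 0]])

```text
clock: 26.98
tool_pos: [0.5915, -0.0983, 0.0122]
orientation: [-180.0, -0.0, -111.2]
force: [1.1, 0.3, 0.1]
opening: 0.0877
gripper_force: 0.0
```

Emit:
carry_out(rows=[[0, 0, 0, 0, 0, 0], [0, 0, 0, 0, 0, 0], [0, 0, 0, 0, 0, 0], [0, 0, 0, 0, 0, 0], [0, 0, 0, 0, 0, 0], [0, 0, 0, 0, 0, 0]], grip=-1)

```text
clock: 27.72
tool_pos: [0.5913, -0.0983, 0.0123]
orientation: [-180.0, 0.0, -111.2]
force: [-1.0, 1.0, 3.4]
opening: 0.0617
gripper_force: 30.0
```

Emit:
carry_out(rows=[[0, 0, -0.01, 0, 0, 0], [0, 0, -0.03, 0, 0, 0], [0, 0, -0.055, 0, 0, 0], [0, 0, -0.075, 0, 0, 0], [0, 0, -0.09, 0, 0, 0], [0, 0, -0.09, 0, 0, 0]])

```text
clock: 28.48
tool_pos: [0.5919, -0.0982, 0.1032]
orientation: [-179.9, 0.1, -111.2]
force: [-0.8, 0.1, -2.2]
opening: 0.0618
gripper_force: 30.0
```

```bash
python3 go.py 474 278.5 100 -71.7
```

```text
shift [-0.3086  0.2461  0.0032  0.      0.     -0.6894] rows>= 7.0
28.48 [ 0.5919 -0.0982  0.1032] [-1.799e+02  1.000e-01 -1.112e+02] q6 -30.4 open 0.0618 F [-0.8  0.1 -2.2] 29.9984809756279
```

Emit:
carry_out(rows=[[-0.015, 0.012, 0, 0, 0, -0.03], [-0.046, 0.037, 0, 0, 0, -0.1], [-0.085, 0.068, 0, 0, 0, -0.19], [-0.125, 0.1, 0, 0, 0, -0.28], [-0.165, 0.132, 0, 0, 0, -0.37], [-0.205, 0.164, 0, 0, 0, -0.46], [-0.24, 0.192, 0, 0, 0, -0.54], [-0.27, 0.215, 0, 0, 0, -0.6]])

```text
clock: 29.48
tool_pos: [0.4866, 0.233, 0.1012]
orientation: [179.9, -0.0, -76.6]
force: [1.0, -0.4, -1.9]
opening: 0.0615
gripper_force: 30.0
```

```bash
python3 go.py 474 278.5 60 -71.7
```

```text
shift [-0.0472  0.0017  0.0412  0.      0.     -0.0851] rows>= 2.0
29.48 [0.4866 0.233  0.1012] [179.9  -0.  -76.6] q6 -33.0 open 0.0615 F [ 1.  -0.4 -1.9] 29.99734103679657
```

Emit:
carry_out(rows=[[-0.022, 0.001, 0, 0, 0, -0.04], [-0.038, 0.0015, 0.005, 0, 0, -0.07], [-0.046, 0.002, 0.02, 0, 0, -0.085], [-0.047, 0.002, 0.041, 0, 0, -0.085], [-0.047, 0.002, 0.041, 0, 0, -0.085], [-0.047, 0.002, 0.041, 0, 0, -0.085], [-0.047, 0.002, 0.041, 0, 0, -0.085]])

```text
clock: 30.35
tool_pos: [0.4762, 0.2765, 0.0617]
orientation: [-179.9, 0.0, -72.0]
force: [0.8, -1.1, -1.6]
opening: 0.0619
gripper_force: 30.0
```

```bash
python3 go.py 474 278.5 23 -71.7; python3 - <<'E'
from h import *
s=viewer.snapshot("side")
cv2.imwrite("pics/p8.png",cv2.resize(s[200:380,180:400],None,fx=2.5,fy=2.5,interpolation=2)[:,:,::-1])
E
```

```text
shift [-0.0026  0.0015  0.0387  0.      0.     -0.0048] rows>= 1.0
30.35 [0.4762 0.2765 0.0617] [-179.9    0.   -72. ] q6 -32.5 open 0.0619 F [ 0.8 -1.1 -1.6] 29.998315572738647
```

View pics/p8.png

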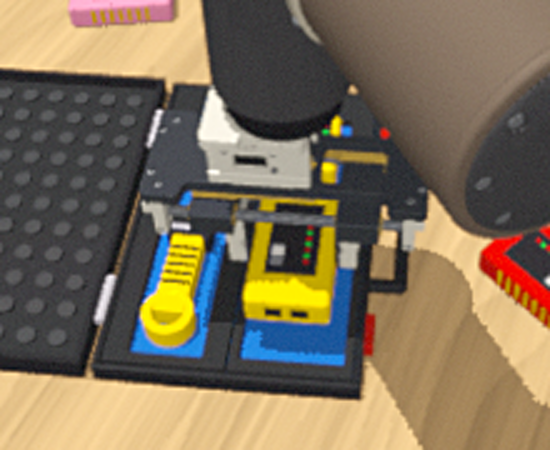

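Tester held level over the widest pocket (crop (290,265)), with the left finger clear of the stripper. Lower and release with a limited opening.

Emit:
carry_out(rows=[[-0.001, 0, 0.012, 0, 0, -0.003], [-0.003, 0.001, 0.025, 0, 0, -0.005], [-0.003, 0.0015, 0.034, 0, 0, -0.005], [-0.003, 0.0015, 0.0385, 0, 0, -0.005], [-0.003, 0.0015, 0.0385, 0, 0, -0.005], [-0.003, 0.0015, 0.0385, 0, 0, -0.005]])

```text
clock: 31.15
tool_pos: [0.4735, 0.279, 0.0225]
orientation: [-180.0, 0.0, -71.7]
force: [0.5, 0.5, -1.3]
opening: 0.0618
gripper_force: 30.0
```

Emit:
carry_out(rows=[[0, 0, 0, 0, 0, 0], [0, 0, 0, 0, 0, 0], [0, 0, 0, 0, 0, 0], [0, 0, -0.005, 0, 0, 0], [0, 0, -0.02, 0, 0, 0], [0, 0, -0.045, 0, 0, 0], [0, 0, -0.07, 0, 0, 0], [0, 0, -0.08, 0, 0, 0]], grip=0.65)

```text
clock: 32.15
tool_pos: [0.4742, 0.2797, 0.105]
orientation: [-179.8, 0.1, -71.7]
force: [-0.1, 0.7, -0.8]
opening: 0.0724
gripper_force: 0.0
```

```bash
python3 go.py 580 0 150 -71.7
```

```text
shift [ 0.2988 -0.0124 -0.045   0.      0.      0.0008] rows>= 5.0
32.15 [0.4742 0.2797 0.105 ] [-1.798e+02  1.000e-01 -7.170e+01] q6 -32.6 open 0.0724 F [-0.1  0.7 -0.8] 0.0
```

Emit:
carry_out(rows=[[0.03, 0, -0.015, 0, 0, 0], [0.08, 0, -0.03, 0, 0, 0], [0.13, 0, -0.045, 0, 0, 0], [0.18, -0.01, -0.045, 0, 0, 0], [0.23, -0.01, -0.045, 0, 0, 0], [0.28, -0.01, -0.045, 0, 0, 0], [0.3, -0.01, -0.045, 0, 0, 0], [0.3, -0.01, -0.045, 0, 0, 0]])

```text
clock: 33.15
tool_pos: [0.5772, -0.0038, 0.1473]
orientation: [180.0, 0.0, -71.8]
force: [0.2, 0.2, 0.2]
opening: 0.0722
gripper_force: 0.0
```

```bash
python3 - <<'E'
from h import *
t=viewer.snapshot("top");s=viewer.snapshot("side")
for c in blobs("top",t,"y",(160,140,310,260),25,7): print("yellow",c.reshape(-1,2).mean(0).round(),rect("top",c,.02))
for n,im,r in(("top",t,(300,200,450,265)),("side",s,(340,180,400,225))):
  for c in blobs(n,im,"n",r): print("notes",n,c.reshape(-1,2).mean(0).round(1))
a=cv2.resize(t[145:265,160:310],(500,400),interpolation=2)[:300];b=cv2.resize(s[220:370,200:350],(300,300),interpolation=2)
cv2.imwrite("pics/p9.png",np.vstack([cv2.resize(t[140:265,160:310],(360,300),interpolation=2),cv2.resize(s[220:360,200:370],(360,300),interpolation=2)])[:,:,::-1])
E
```

```text
yellow [268. 215.] [507.7 140.1  59.6   9.7 -70.8]
notes top [357.4 238. ]
notes side [370.1 206.4]
```

View pics/p9.png

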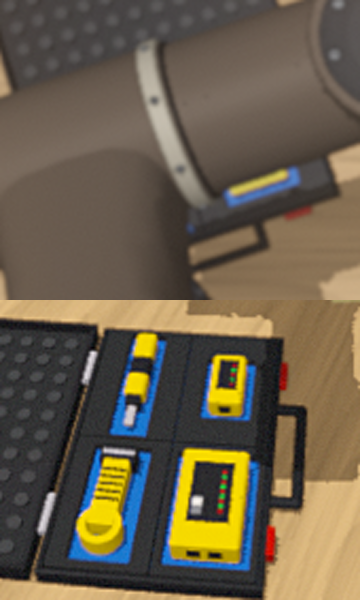

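Side view: all four tools lie in their pockets with blue showing around them. The arm hides the case from above, so I'll swing away and check centring from the top.

Emit:
carry_out(rows=[[0.03, 0, 0, 0, 0, 0], [0.08, 0, 0, 0, 0, 0], [0.13, 0.01, 0, 0, 0, 0], [0.18, 0.02, 0, 0, 0, 0], [0.23, 0.03, 0, 0, 0, 0], [0.28, 0.04, 0, 0, 0, 0], [0.3, 0.04, 0, 0, 0, 0], [0.3, 0.04, 0, 0, 0, 0]])

```text
clock: 34.25
tool_pos: [0.634, -0.2999, 0.147]
orientation: [180.0, 0.0, -71.7]
force: [0.2, 0.8, 0.7]
opening: 0.0727
gripper_force: 0.0
```

```bash
python3 - <<'E'
from h import *
t=viewer.snapshot("top")
for c in blobs("top",t,"y",(160,140,310,260),25,7): print("yellow",c.reshape(-1,2).mean(0).round(),rect("top",c,.022))
cv2.imwrite("pics/p10.png",cv2.resize(t[140:265,160:310],None,fx=4,fy=4,interpolation=2)[:,:,::-1])
E
```

```text
yellow [212. 229.] [472.7 281.  103.9  58.9 -71.6]
yellow [266. 211.] [518.2 143.1  58.8  30.8 -71.6]
yellow [198. 194.] [558.4 315.7  86.3  35.6 -79.1]
yellow [251. 178.] [604.8 181.2  28.1  18.1 -89.6]
yellow [271. 171.] [620.6 131.5  34.8  18.  -71.5]
```

View pics/p10.png

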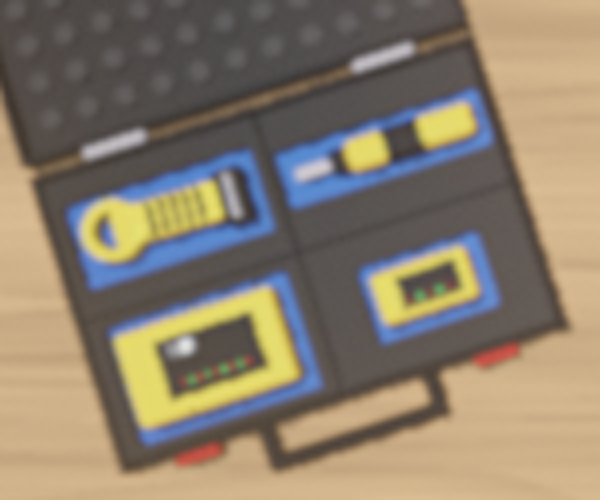

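The top view shows each tool inside its own pocket with blue around it. Tester, remote and punch measure within about 2 mm of their pocket centres, the stripper within about 3 mm, and the notes have not moved. Handing in.

```bash
python3 -c "
from plant import workorder
print(workorder.close_job())"
```

```text
the job is handed in; nothing more can be done
None
```

All four yellow tools lie in their own foam pockets, each within about 3 mm of centre as measured from above; the notes had not moved and the adapter was never touched, though I did not re-measure it, and the job was handed in at about 34 s with no verdict returned.

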